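# Load a test cartridge and start the reader

## Task

A test cartridge has been left lying askew on the open deck of the small cartridge reader. Without picking it up, push it with the fingertips square against the guide rail at the back of the deck, keep it on the deck and slide it along the rail into the corner pocket under the read head at the right until it is fully home against the end stop. Only then press the start key on top of the read head right down and let it come up again. Leave the small bottle, the glass, the dish and the carton round the reader where they are.

Things in the scene. Friction and masses are not known exactly. Their poses are not given: they have to be found in the camera images.
- cartridge: white plastic test cartridge, 26 (its x) x 52 (its y) x 8 mm high, 30 g (0.7 to 1.4 times that), smooth (friction about 0.3 on deck and rail), lying flat and loose on the deck; origin at the centre of its underside, z up. Its -y end is the leading end that goes into the pocket. Its -x side (the one toward the front of the reader) has a notch 3.5 mm deep, 5 to 18 mm from the leading end; its +x side is plain and belongs against the rail.
- pocket (a point): where the origin of the loaded cartridge belongs, on the deck's surface (16 mm above the worktop). Its axes are the reader's: +x away from the front, square to the rail; +y along the rail, away from the end stop, to the left; z up. Rail face at x = +13 mm, from y = -26 to +168 mm, standing 14 mm above the deck; end stop at y = -26 mm. Deck: x = -72 to +13, y = -26 to +171 mm.
- reader: low white reader with a grey deck, fixed, 126 (x, deep) x 224 (y, wide) mm; origin at the centre of its underside on a 2 mm pad, axes as pocket, which lies at x = +9, y = -59, z = +14 mm in it. Behind the rail a housing rises to 50 mm above the worktop. The read head (top 51.5 mm above the worktop, y = -67 to -112 mm, x = -44 to +27 mm) bridges the last 18 mm of the pocket, 11.5 mm above the deck, with a flared mouth and a cheek 29 mm off the rail.
- catch (a joint): sprung roller in the cheek of the pocket, m, 0 at rest: it juts 2.5 mm into the cartridge's path 11.5 mm before the end stop, gives way when the leading end is pushed past it (about 3 to 6 N along the rail) and drops back into the notch when the cartridge is home.
- start_key (a joint): start key, m: 0 up, 0.004 fully down, 4 N spring; it comes up by itself.
- start_key_top (a point): centre of the top face of the round start key (24 mm across) on top of the read head; pressed straight down.
- petri_dish: round clear dish with lid, 69 mm across, 15 mm high, lying beside the left end of the reader; origin at the centre of its underside.
- stain_3: small brown bottle with a pale cap, 28 mm across, 55 mm high, standing near the right end of the reader; origin at the centre of its underside.
- swab_glass: glass with wooden applicators, 42 mm across, 86 mm high, standing behind the left end of the reader; origin at the centre of its underside.
- slide_box: carton, 60 x 90 x 32 mm, lying to the left; origin at the centre of its underside.

How it is judged (in metres and radians):
On the way, in this order (a step that is already met when the one before it is completed fails the run):
1. the cartridge lies square against the rail, not yet in the pocket (x of cartridge in the frame of pocket above -0.0035 m and angle between the x axis of cartridge and the x axis of pocket, either way round below 0.12 rad and y of cartridge in the frame of pocket above 0.015 m), for 0.1 s.
2. the cartridge is home in the corner pocket (y of cartridge in the frame of pocket below 0.0025 m and x of cartridge in the frame of pocket above -0.0035 m and value of joint catch below 0.0012 m), for 0.2 s.
3. the start key is pressed right down (value of joint start_key above 0.003 m), for 0.04 s.
At the end, for the whole second after the job is handed in: The cartridge lies in the corner pocket within 2.5 mm of the end stop, within 3.5 mm of the rail and square to it within about 8 degrees, the roller in its notch, at rest; the start key has been pressed right down and is up again (all of step 2 and angle between the x axis of cartridge and the x axis of pocket, either way round below 0.15 rad and value of joint start_key below 0.001 m and linear speed of cartridge below 0.01 m/s); the robot touches nothing.
It fails at once if the cartridge is lifted off the deck, tipped up or pushed off it (z of cartridge in the frame of pocket above 0.006 m or z of cartridge in the frame of pocket below -0.006 m or angle between cartridge's own z axis and vertical above 0.25 rad).
It fails at once if the start key is pressed before the cartridge is home (value of joint start_key above 0.003 m and y of cartridge in the frame of pocket above 0.005 m).
It fails at once if a thing standing about is pushed away (distance of any of petri_dish, stain_3, swab_glass, slide_box from where it was at the start of the episode above 0.03 m).
It fails at once if a bottle or the glass is knocked over (angle between any of stain_3, swab_glass's own z axis and vertical above 0.5 rad).
It also fails if it takes over 45 s, if anything falls off the work surface, if the arm or the gripper's body presses on something with over 40 N, if the wrist force passes 120 N, or if a joint passes its speed limit or range.

## Robot

A 7-joint arm with a two-finger parallel gripper is mounted at the origin on a cart in front of the work surface, level with it; the furniture and walls round the work are solid. World frame = base frame: x ahead of the robot, y to its left, z up, the work surface at z = 0. Lengths are in mm, angles in rad, forces in N, time in s.
With the tool pointing down it reaches from about 350 to 775 mm from the base axis. Payload 3.1 kg.
Tool frame: the origin (TCP) lies where the fingers leave the gripper's body, on its centre line; the fingertips stand 73 mm ahead of it and the grasp point (between the pads) lies 54 mm ahead of it; y points along the fingers, x is the direction in which the jaws open and shut, and the axes are right-handed (so a half turn about y gives the same grasp; the last joint's range is limited). The gripper opens to 85 mm and grips with 20 to 120 N. Pads are 22 mm wide; open, the fingers measure 114 mm over their backs; the gripper's body (76 mm by 85 mm) begins 54 mm behind the grasp point. The pads swing forward as they close: fully open they stand 13 mm farther back than shut.
Start: joints at [-1.376, 0.311, 0.014, 1.512, -0.004, 1.319, -0.027], TCP at [128.995, 534.673, 303.904] pointing down, gripper open.
Joint ranges: [-2.7, 2.7], [-0.3, 1.91], [-1.27, 1.3], [0.12, 2.57], [-1.44, 4.58], [0.2, 2.03], [-3.05, 3.05]. Speed limits (rad/s): [2.79, 2.79, 3.14, 3.14, 3.14, 3.14, 3.14].

## Interface

Orientations are given as a unit quaternion [x, y, z, w].
In Python, from rig import bot gives the robot as it stands. The module is installed in compiled form; this text tells all that it offers.
- The arm moves only by the tool move_arm, never from a script. Its argument "targets" is text: rows parted by semicolons, each of 5 numbers parted by spaces: the closure in counts, from 0 (fully open) to 255 (shut), then the shift along the world's x, y, z in mm, then the turn about the world's z in degrees. A call has 1 to 10 rows; each row shifts and turns the commanded pose from where the row before left it; what a row does not reach is not made up. A row lasts 1/8 s, in which the tool goes at most 62.5 mm and 10.7 degrees, less where a joint would pass 70% of its speed; a pose out of reach is approached as far as the arm can. A call is refused whole if a number of a shift passes 62.5 or a number of a turn 10.7, either way. A call with a gripper value outside its range is refused whole. The fingers move at their own pace and stop on an object; the grip force is fixed at half the most. Time passes only in rows, so rows that do not move let the fingers close. It gives the time, the measured TCP pose, the force and the opening at its end, in the units of the state.
- bot.get_state(): the state, without advancing time (a new reading comes with each control period).
- bot.get_image(name): name is "side" or "top" or "wrist"; returns a dict with "color" (400x640x3 uint8, red, green, blue), "range_z" (400x640 float32, mm along the optical axis (not along the pixel's ray), 0 where there is no reading), "vertical_fov" (degrees; the focal length in pixels is half the picture's height over the tangent of half this angle, whatever the lens; pixels are square), "cx", "cy" (the principal point, pixels), "world_from_camera" (4x4, takes a point from camera to world coordinates). Camera axes: x right, y up, looking along -z (the intrinsics and any distortion apply to the point x, -y, -z); pixel columns grow to the right and rows downward; lengths in mm; the calibration is good to about 2 mm. The wrist camera is an equidistant fisheye: a pixel r from the principal point sees the ray r / f radians off the axis. A picture is of the moment at which its call begins.
- bot.close_job(): hands the job in, once; it reports no verdict.
The state is a dict: "clock": time; "qpos": joint angles; "joint_velocities": joint speeds; "joint_efforts": joint torques, N m; "tcp_pos": TCP position; "eef_rot": TCP orientation; "wrist_force": force on the tool from outside, world axes, zero at the start; "wrist_torque": the same for the moment, N m; "width": finger opening in mm.
Only numpy, scipy, OpenCV 4.12 (cv2) and the standard library are available. Lean on these libraries where they do the work, as an engineer would, in place of code of your own. Each camera call takes 0.05 s, during which the arm holds its last target.

## Working session

There is one attempt and no reset: what is moved stays moved. The work goes in short steps, Python scripts to look and compute and a tool call to move; the robot and the scene stay as the last step left them, time stands still between calls to the robot, and variables do not carry over. Pictures are saved under pics/ and viewed, and the job is handed in when it is done.

Besides the shell and the picture viewer there is one more tool, called after "Request:" in YAML: its name, and indented under it one key for each argument. move_arm: Moves the arm, as the interface text tells. Its arguments: {"type":"object","properties":{"targets":{"type":"string"}},"required":["targets"]}

```bash
mkdir -p pics; cat > h.py <<'E'
import numpy as np,cv2
from rig import bot
def grab(n,tag):
    im=bot.get_image(n); cv2.imwrite(f'pics/{tag}.png',im['color'][:,:,::-1]); np.savez(f'{tag}.npz',**im); return im
def f(im): return 200/np.tan(np.radians(float(im['vertical_fov']))/2)
def ray(im,u,v):
    F=f(im); T=np.array(im['world_from_camera']); d=np.array([(u-im['cx'])/F,-(v-im['cy'])/F,-1.]); return T[:3,3],T[:3,:3]@d
def onz(im,u,v,z):
    o,d=ray(im,u,v); return o+d*(z-o[2])/d[2]
def proj(im,p):
    T=np.array(im['world_from_camera']); c=T[:3,:3].T@(np.array(p)-T[:3,3]); F=f(im); return im['cx']+F*c[0]/-c[2], im['cy']-F*c[1]/-c[2]
E
python3 - <<'E'
from h import *
for n in('top','side','wrist'):
    im=grab(n,n+'0'); print(n,im['vertical_fov'],im['cx'],im['cy'],np.round(im['world_from_camera'],3).tolist())
s=bot.get_state(); print(s)
E
```

```text
top 53.10759263637691 318.1891294415898 201.98706416551977 [[-0.025, 0.997, -0.077, 406.341], [-1.0, -0.024, 0.011, -198.357], [0.009, 0.077, 0.997, 946.714], [0.0, 0.0, 0.0, 1.0]]
side 50.75441137681316 321.7187821733973 196.9157382249632 [[0.897, 0.197, -0.395, 14.056], [-0.441, 0.433, -0.786, -1123.032], [0.016, 0.88, 0.475, 639.415], [0.0, 0.0, 0.0, 1.0]]
wrist 65.70646984690485 318.8875773246387 198.0804466877234 [[0.234, -0.928, -0.291, 54.301], [0.972, 0.222, 0.072, 552.329], [-0.003, -0.3, 0.954, 372.841], [0.0, 0.0, 0.0, 1.0]]
{'clock': 0.15, 'qpos': array([-1.37572964,  0.31153954,  0.01399066,  1.51268846, -0.00442409,
        1.31923696, -0.0272225 ]), 'joint_velocities': array([ 0.00094801, -0.00336057, -0.00021742, -0.00291717, -0.00023943,
        0.00155318,  0.00109414]), 'joint_efforts': array([ 5.77370974e-04, -3.80270863e+01,  1.46373063e-01, -2.30850166e+01,
        1.23204145e-02,  9.65186802e-03, -1.97408212e-05]), 'tcp_pos': array([128.87719719, 534.24138141, 303.07194981]), 'eef_rot': array([ 0.55596057,  0.43696187, -0.43796001, -0.55512449]), 'wrist_force': array([-0.70512906, -0.77202662,  0.3588741 ]), 'wrist_torque': array([ 0.00276357,  0.00566693, -0.01965682]), 'width': 85.46526019577757}
```

View pics/top0.png

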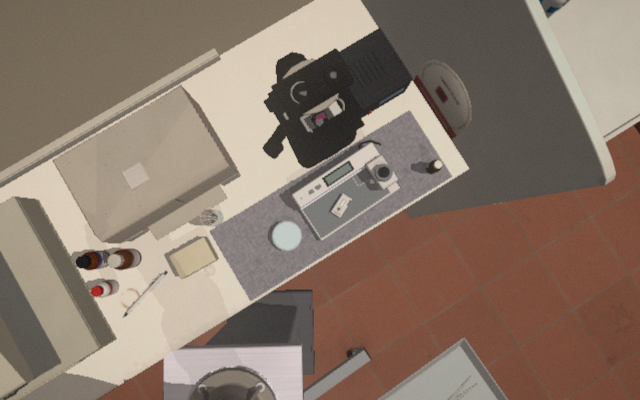

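View pics/side0.png

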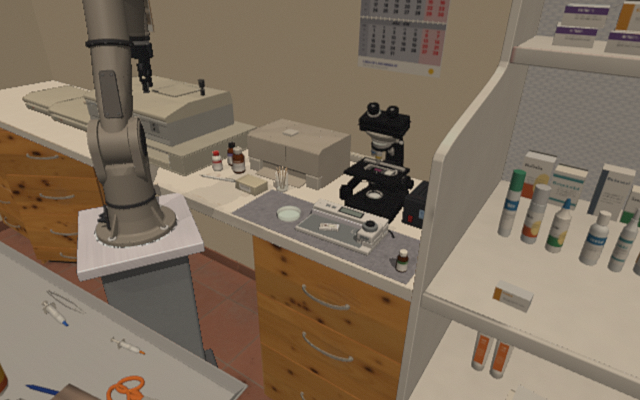

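The top view shows the reader at about (345,190), the cartridge at (341,205), the start key at (383,172), the dish at (286,236), the bottle at (435,165), the glass at (208,217) and the carton at (191,257). I'll enlarge it.

```bash
python3 - <<'E'
import cv2
a=cv2.imread('pics/top0.png')[125:250,270:455]; cv2.imwrite('pics/top0z.png',cv2.resize(a,None,fx=4,fy=4,interpolation=cv2.INTER_CUBIC))
a=cv2.imread('pics/side0.png')[180:285,265:425]; cv2.imwrite('pics/side0z.png',cv2.resize(a,None,fx=5,fy=5,interpolation=cv2.INTER_CUBIC))
E
```

```text
(no output)
```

View pics/top0z.png

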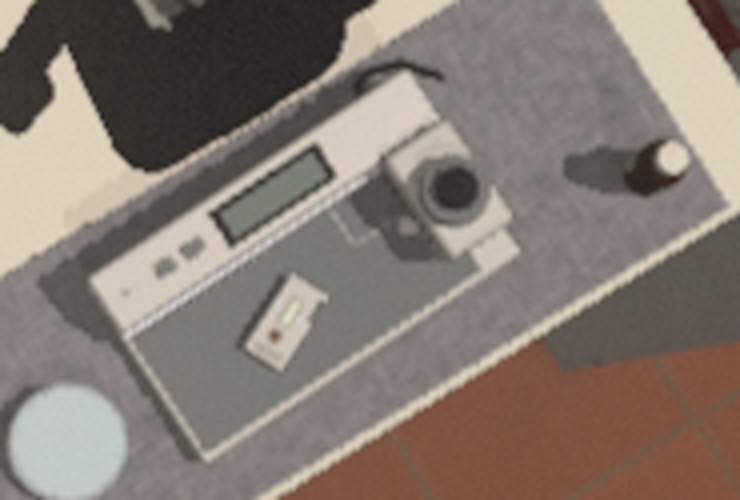

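View pics/side0z.png

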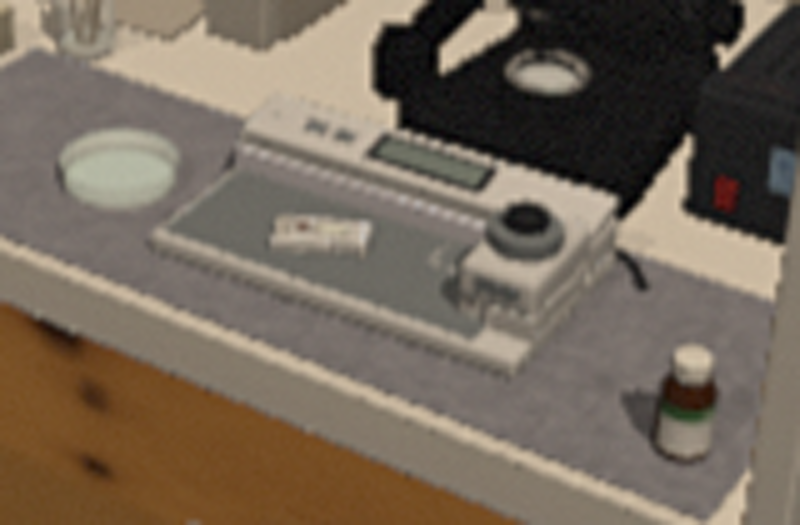

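View pics/wrist0.png

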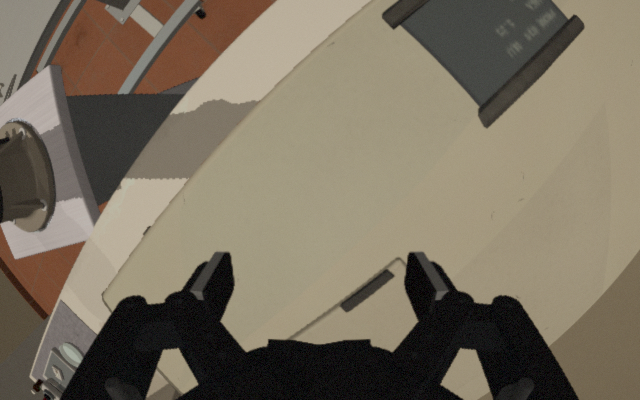

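```bash
python3 - <<'E'
from h import *
im=dict(np.load('top0.npz'))
def z(x,y,h): return onz(im,x/4-.375+270,y/4-.375+125,h)[:2].round(1)
for n,x,y,h in [('railL',130,338,16),('frontL',207,460,16),('frontR',472,272,16),('c LA',290,272,24),('LB',328,295,24),('TB',280,370,24),('TA',240,345,24),('key',455,187,58),('housing BL',92,280,50),('housBR',405,70,50),('cap',673,158,55),('dish',68,440,15),('headL near',435,258,51.5),('headR near',512,213,51.5)]: print(n,z(x,y,h))
for n,u,v,h in [('box',191,257,32),('glass',210,217,60)]: print(n,onz(im,u,v,h)[:2].round())
E
```

```text
railL [ 462.7 -170.8]
frontL [ 390.8 -213.8]
frontR [ 496.4 -371.6]
c LA [ 498.2 -264.5]
LB [ 484.3 -286.1]
TB [ 441.6 -257. ]
TA [ 456.6 -234.4]
key [ 540.5 -356.1]
housing BL [ 493.8 -151.1]
housBR [ 609.5 -331.5]
cap [ 554.5 -480.4]
dish [ 404.4 -133.5]
headL near [ 501.4 -344.4]
headR near [ 525.9 -388.9]
box [359.  82.]
glass [448.  32.]
```

```bash
python3 - <<'E'
from h import *
from scipy.spatial.transform import Rotation as R
im=dict(np.load('top0.npz')); d=im['range_z']; T=im['world_from_camera'];F=f(im)
v,u=np.mgrid[:400,:640]; P=np.stack([(u-im['cx'])/F*d,-(v-im['cy'])/F*d,-d],-1)@T[:3,:3].T+T[:3,3]
P=P[d>0]
H=np.full((18,26),np.nan)
ix=((P[:,0]-150)//50).astype(int); iy=((P[:,1]+600)//50).astype(int)
for i in range(14):
  print(150+50*i,[int(P[(ix==i)&(iy==j),2].max()) if ((ix==i)&(iy==j)).any() else -999 for j in range(24)])
print(R.from_quat(bot.get_state()['eef_rot']).as_matrix().round(3))
E
```

```text
150 [-823, -826, -826, -825, -828, -827, -827, -826, -4, 0, -1, 0, 1, 3, 5, 3, 3, 80, 204, 209, -999, -999, -999, -999]
200 [-826, -826, -826, -826, -828, -825, -826, -828, -826, -830, -835, 3, 4, 3, 3, 4, 11, 80, 81, 212, -999, -999, -999, -999]
250 [-824, -825, -826, -827, -827, -827, -828, -829, -831, 4, 7, 5, 3, 3, 3, 12, 10, 71, 82, 185, 169, -999, -999, -999]
300 [-827, -824, -825, -826, -828, -827, -832, 3, 5, 5, 6, 5, 34, 36, 36, 9, 90, 83, 86, 80, 147, 78, -999, -999]
350 [-824, -823, -826, -825, -829, 0, 4, 19, 20, 22, 12, 5, 34, 36, 35, 3, 105, 86, 85, 80, 112, 108, -999, -999]
400 [-824, -825, -825, -830, 5, 15, 26, 26, 20, 21, 18, 5, 85, 62, 129, 143, 143, 141, 3, 78, 81, 81, -999, -999]
450 [-826, -829, 4, 6, 19, 20, 28, 44, 49, 46, 5, 5, 80, 142, 143, 143, 143, 142, 0, 3, 81, 81, 1, -999]
500 [401, 5, 57, 7, 73, 72, 49, 50, 50, 5, 3, 137, 143, 143, 152, 153, 142, 143, 141, 3, 77, 78, 36, -999]
550 [412, 408, 59, 6, 68, 66, 140, 141, 142, 48, 47, 144, 144, 143, 152, 151, 143, 144, 142, 0, 38, 108, 50, -999]
600 [418, 425, 7, 7, 9, 141, 142, 318, 327, 300, 47, 3, 143, 142, 142, 142, 142, 141, 36, 222, 182, 117, -999, -999]
650 [-999, 435, 438, 5, 80, 97, 317, 327, 309, 299, 88, 3, 143, 143, 142, 142, 35, 335, 317, 252, -999, -999, -999, -999]
700 [-999, 438, 439, 97, 99, 97, 293, 300, 250, 228, 84, 3, 4, 141, 135, 387, 418, 384, -999, -999, -999, -999, -999, -999]
750 [-999, -999, 370, 335, 95, 94, 93, -999, 205, 192, 3, 3, 3, 37, 343, 391, 391, -999, -999, -999, -999, -999, -999, -999]
800 [-999, -999, -999, 288, 93, 93, 93, 3, 2, 3, 3, 3, 245, 292, 304, -999, -999, -999, -999, -999, -999, -999, -999, -999]
[[ 0.235 -0.    -0.972]
 [ 0.972 -0.002  0.235]
 [-0.002 -1.    -0.   ]]
```

Request:
move_arm:
  targets: "0 34 -41 0 4.6; 0 34 -41 0 4.6; 0 34 -41 0 4.6; 0 34 -41 0 4.6; 0 35 -40 0 4.6; 255 20 -56 0 4.6; 255 20 -56 0 4.6; 255 20 -56 0 4.6; 255 20 -56 0 4.6; 255 20 -56 0 4.6"

```text
clock: 1.4
tcp_pos: [400.1, 48.8, 303.9]
eef_rot: [0.34, 0.621, -0.62, -0.339]
wrist_force: [1.6, 0.6, 0.1]
width: 0.1
```

Request:
move_arm:
  targets: "255 10 -55 0 0; 255 10 -55 0 0; 255 10 -55 0 0; 255 10 -55 0 0; 255 10 -50 0 0; 255 0 0 0 0; 255 0 0 0 0"

```text
clock: 2.28
tcp_pos: [449.9, -218.6, 303.4]
eef_rot: [0.34, 0.62, -0.62, -0.341]
wrist_force: [0.2, 0.7, 0.5]
width: 0.0
```

```bash
python3 - <<'E'
from h import *
from scipy.spatial.transform import Rotation as R
s=bot.get_state(); print(s['clock'],s['tcp_pos'],s['qpos'].round(2),s['width'],s['wrist_force']); print(R.from_quat(s['eef_rot']).as_matrix().round(3))
grab('wrist','wrist1'); grab('top','top1');
E
```

```text
2.275 [ 449.86847663 -218.63479929  303.38691798] [-0.21  0.25  0.77  1.67 -0.18  1.3   2.74] 0.02283375429981068 [0.23230176 0.69247323 0.52155949]
[[-0.536 -0.001 -0.844]
 [ 0.844  0.001 -0.536]
 [ 0.002 -1.     0.   ]]
```

View pics/wrist1.png

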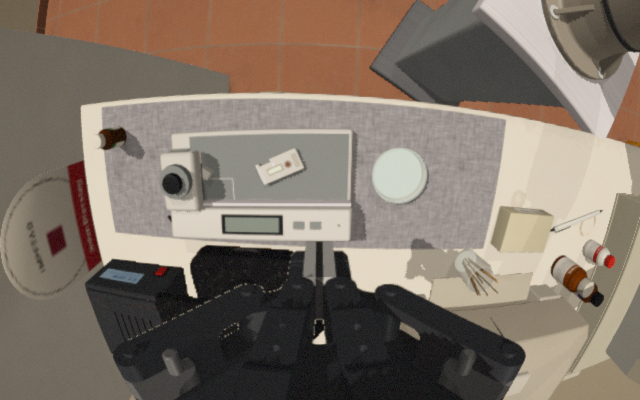

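The wrist view shows the reader squarely: deck from about (203,137) to (350,203), cartridge at (280,166), key at (175,182). I'll zoom in to measure it.

```bash
cat >> h.py <<'E'
def wray(im,u,v):
    F=f(im); T=np.array(im['world_from_camera']); x=u-im['cx'];y=v-im['cy']; r=np.hypot(x,y)+1e-9; t=r/F
    d=np.array([np.sin(t)*x/r,-np.sin(t)*y/r,-np.cos(t)]); return T[:3,3],T[:3,:3]@d
def wonz(im,u,v,z):
    o,d=wray(im,u,v); return o+d*(z-o[2])/d[2]
def wproj(im,p):
    T=np.array(im['world_from_camera']); c=T[:3,:3].T@(np.array(p)-T[:3,3]); n=np.hypot(c[0],c[1]); t=np.arctan2(n,-c[2])*f(im)
    return im['cx']+t*c[0]/n, im['cy']-t*c[1]/n
E
python3 - <<'E'
import cv2
a=cv2.imread('pics/wrist1.png')[120:250,155:360]; cv2.imwrite('pics/wrist1z.png',cv2.resize(a,None,fx=3.9,fy=3.9,interpolation=cv2.INTER_CUBIC))
E
```

```text
(no output)
```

View pics/wrist1z.png

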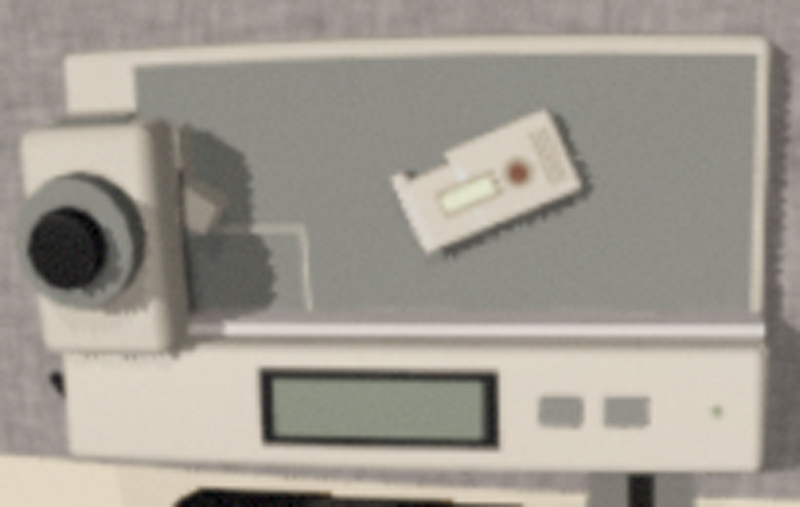

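```bash
python3 - <<'E'
from h import *
im=dict(np.load('wrist1.npz'))
def z(x,y,h): return wonz(im,155+(x+.5)/3.9-.5,120+(y+.5)/3.9-.5,h)[:2]
a=np.radians(32.5)
L=[('frontL',769,40,16),('frontR',66,55,16),('foot1',330,312,16),('foot2',745,312,16),('rtop1',240,321,30),('rtop2',762,323,30),('houseBL',762,470,50),('houseBR',70,455,50),('LA',432,254,24),('LB',392,180,24),('TB',547,110,24),('TA',583,188,24),('keydisk',82,240,51.5),('keytop',68,248,60),('headFL',25,128,51.5),('headFR',165,125,51.5),('headBR',183,350,51.5)]
D={n:z(x,y,h) for n,x,y,h in L}
def ang(p,q): d=D[q]-D[p]; return np.degrees(np.arctan2(d[1],d[0])).round(2), np.hypot(*d).round(1)
print(ang('frontR','frontL'),ang('foot1','foot2'),ang('rtop1','rtop2'),ang('houseBR','houseBL'))
print('cart',ang('LA','TA'),ang('LB','TB'),ang('TB','TA'),ang('LB','LA'))
yaw=np.radians(np.mean([ang('frontR','frontL')[0],ang('rtop1','rtop2')[0],ang('houseBR','houseBL')[0]])-90)
print(np.degrees(yaw))
ex=np.array([np.cos(yaw),np.sin(yaw)]);ey=np.array([-ex[1],ex[0]])
for n in D: print(n,D[n].round(1),'reader-axes',(D[n]@ex).round(1),(D[n]@ey).round(1))
E
```

```text
(np.float64(122.14), np.float64(220.8)) (np.float64(122.49), np.float64(131.1)) (np.float64(122.31), np.float64(160.8)) (np.float64(122.17), np.float64(217.6))
cart (np.float64(146.01), np.float64(50.2)) (np.float64(145.99), np.float64(51.2)) (np.float64(56.24), np.float64(25.5)) (np.float64(58.49), np.float64(25.5))
32.20666666666666
frontL [ 389.5 -211.5] reader-axes 216.9 -386.5
frontR [ 507.  -398.5] reader-axes 216.6 -607.3
foot1 [ 534.  -281.3] reader-axes 301.9 -522.7
foot2 [ 463.6 -170.7] reader-axes 301.2 -391.5
rtop1 [ 546.6 -303.9] reader-axes 300.5 -548.4
rtop2 [ 460.6 -168. ] reader-axes 300.2 -387.6
houseBL [ 494.  -147.3] reader-axes 339.5 -388.0
houseBR [ 609.9 -331.5] reader-axes 339.3 -605.6
LA [ 497.2 -262.6] reader-axes 280.8 -487.2
LB [ 483.9 -284.4] reader-axes 257.8 -498.5
TB [ 441.4 -255.7] reader-axes 237.2 -451.7
TA [ 455.6 -234.5] reader-axes 260.5 -441.3
keydisk [ 541.4 -355.6] reader-axes 268.6 -589.4
keytop [ 542. -356.] reader-axes 268.8 -590.1
headFL [ 520.9 -387.1] reader-axes 234.4 -605.1
headFR [ 497.  -347.5] reader-axes 235.3 -558.9
headBR [ 554.5 -312.5] reader-axes 302.6 -560.0
```

Request:
move_arm:
  targets: "255 -19 -56 0 0; 255 0 0 -50 0; 255 0 0 -50 0; 255 0 0 -50 0; 255 0 0 -43 0; 255 0 0 0 0; 255 0 0 0 0"

```text
clock: 3.25
tcp_pos: [432.3, -275.3, 112.5]
eef_rot: [0.341, 0.62, -0.62, -0.339]
wrist_force: [0.2, -0.6, 0.0]
width: 0.0
```

```bash
cat >> h.py <<'E'
A=np.radians(32.25); EX=np.array([np.cos(A),np.sin(A)]); EY=np.array([-EX[1],EX[0]]); PK=np.array([288.,-556.])
def st():
    from scipy.spatial.transform import Rotation as R
    s=bot.get_state(); M=R.from_quat(s['eef_rot']).as_matrix(); p=s['tcp_pos'][:2]
    print('t',s['clock'],'tcp',s['tcp_pos'].round(1),'pocketframe',(p@EX-PK[0]).round(1),(p@EY-PK[1]).round(1),'jawdeg',np.degrees(np.arctan2(M[1,0],M[0,0])).round(2),'tilt',M[:,1].round(3),'F',s['wrist_force'].round(1),'Fr',(s['wrist_force'][:2]@EX).round(1),(s['wrist_force'][:2]@EY).round(1),'q',s['qpos'].round(2))
def d(dx,dy): print('shift',(dx*EX+dy*EY).round(1))
E
python3 - <<'E'
from h import *
st()
im=grab('wrist','wrist2'); grab('side','side2')
s=bot.get_state()['tcp_pos']
for r in((0,0),(11,14),(11,-14),(-11,14),(-11,-14)): print(r,np.round(wproj(im,[*(s[:2]+r[0]*EX+r[1]*EY),s[2]-73]),1))
E
python3 - <<'E'
import cv2
a=cv2.imread('pics/wrist2.png')[100:400,120:520]; cv2.imwrite('pics/wrist2z.png',cv2.resize(a,None,fx=2,fy=2,interpolation=cv2.INTER_CUBIC))
a=cv2.imread('pics/side2.png')[160:285,265:425]; cv2.imwrite('pics/side2z.png',cv2.resize(a,None,fx=4.5,fy=4.5,interpolation=cv2.INTER_CUBIC))
E
```

```text
t 3.25 tcp [ 432.3 -275.3  112.5] pocketframe -69.3 92.5 jawdeg 122.52 tilt [ 0.003 -0.001 -1.   ] F [ 0.2 -0.6  0. ] Fr -0.1 -0.6 q [ 0.04  0.49  0.65  1.88 -0.38  0.89  3.01]
(0, 0) [317.5 256.8]
(11, 14) [343.6 274.8]
(11, -14) [291.3 274.4]
(-11, 14) [345.3 237.7]
(-11, -14) [289.9 237.4]
```

View pics/wrist2z.png

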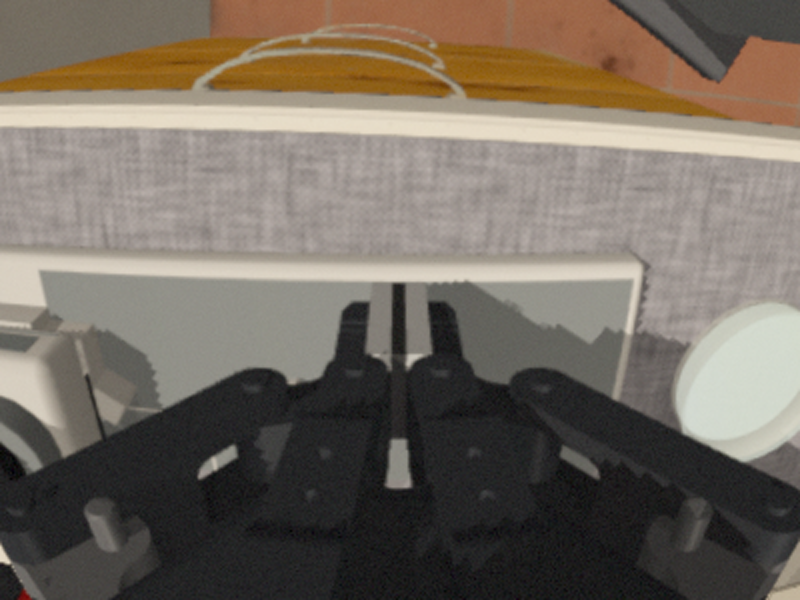

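View pics/side2z.png

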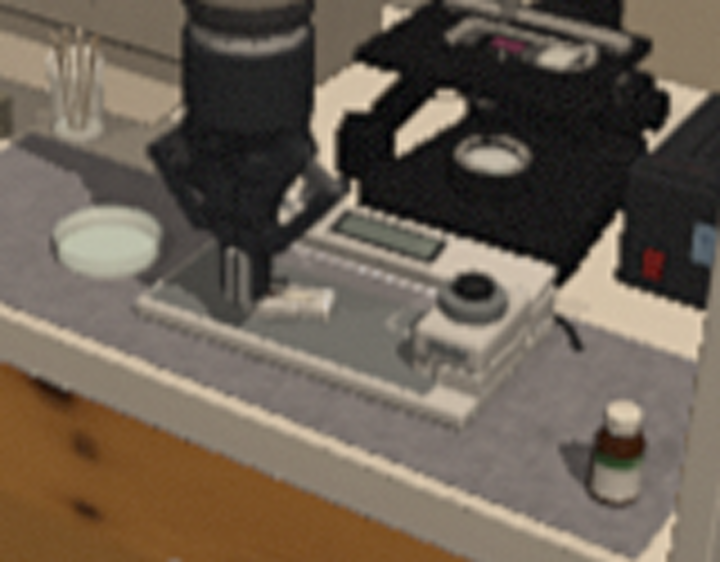

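```bash
python3 - <<'E'
from h import *
for nm in('top0','side0'):
    im=dict(np.load(nm+'.npz')); d=im['range_z']; T=im['world_from_camera'];F=f(im)
    v,u=np.mgrid[:400,:640]; P=np.stack([(u-im['cx'])/F*d,-(v-im['cy'])/F*d,-d],-1)@T[:3,:3].T+T[:3,3]
    P=P[d>0]; x=P[:,:2]@EX-PK[0]; y=P[:,:2]@EY-PK[1]; z=P[:,2]
    for y0 in range(-60,180,20):
        print(nm,y0,[(zl,round(float(np.sort(x[m])[2])),int(m.sum())) for zl in(62,80,110,130,160,200,250) for m in[(y>y0)&(y<y0+20)&(z>zl)&(z<zl+60)&(x>-80)&(x<250)] if m.sum()>4])
E
```

```text
top0 -60 [(62, -37, 45), (80, 118, 19), (110, 118, 21), (130, 118, 21)]
top0 -40 [(62, -40, 132), (80, 80, 313), (110, 80, 377), (130, 80, 376), (250, 128, 246)]
top0 -20 [(62, -27, 19), (80, 81, 262), (110, 81, 343), (130, 81, 341), (200, 136, 6), (250, 128, 253)]
top0 0 [(62, 137, 6), (80, 81, 277), (110, 81, 341), (130, 81, 329), (200, 128, 172), (250, 129, 330)]
top0 20 [(62, 128, 87), (80, 82, 287), (110, 82, 336), (130, 82, 256), (160, 135, 20), (200, 125, 241), (250, 129, 474)]
top0 40 [(62, 138, 24), (80, 83, 272), (110, 83, 351), (130, 83, 329), (160, 137, 30), (200, 127, 208), (250, 131, 259)]
top0 60 [(62, 231, 18), (80, 84, 351), (110, 84, 406), (130, 84, 405), (200, 134, 22), (250, 131, 347)]
top0 80 [(62, 227, 100), (80, 85, 588), (110, 85, 557), (130, 85, 554), (200, 155, 8), (250, 132, 452)]
top0 100 [(62, 164, 142), (80, 85, 295), (110, 85, 201), (130, 85, 197)]
top0 120 [(62, 165, 63)]
top0 140 []
top0 160 []
side0 -60 [(62, -36, 87), (80, 116, 67), (110, 115, 47), (130, 115, 47)]
side0 -40 [(62, -42, 200), (80, 79, 186), (110, 79, 202), (130, 79, 184), (200, 134, 46), (250, 127, 207)]
side0 -20 [(62, -30, 14), (80, 80, 46), (110, 80, 163), (130, 80, 162), (200, 134, 66), (250, 127, 204)]
side0 0 [(62, 125, 33), (80, 80, 87), (110, 80, 235), (130, 80, 281), (160, 138, 166), (200, 128, 164), (250, 128, 136)]
side0 20 [(62, 118, 55), (80, 83, 100), (110, 83, 200), (130, 83, 247), (160, 134, 130), (200, 127, 138), (250, 128, 146)]
side0 40 [(62, 122, 39), (80, 83, 88), (110, 83, 168), (130, 83, 185), (160, 138, 54), (200, 128, 105), (250, 130, 184)]
side0 60 [(62, 124, 16), (80, 83, 65), (110, 83, 143), (130, 83, 144), (160, 162, 5), (200, 136, 34), (250, 131, 119)]
side0 80 [(62, 169, 14), (80, 83, 46), (110, 83, 134), (130, 83, 133), (200, 139, 20), (250, 132, 91)]
side0 100 [(62, 162, 43), (80, 87, 38), (110, 87, 51), (130, 87, 50)]
side0 120 [(62, 166, 18)]
side0 140 []
side0 160 []
```

Request:
move_arm:
  targets: "255 -2 0 0 -10; 255 -2 0 0 -10; 255 -2 0 0 -10; 255 0 0 0 -10; 255 0 0 0 -10; 255 0 0 0 -10; 255 0 0 0 -10; 255 0 0 0 -10; 255 0 0 0 -10; 255 0 0 0 0"

```text
clock: 4.6
tcp_pos: [426.1, -275.5, 112.3]
eef_rot: [0.679, 0.199, -0.198, -0.678]
wrist_force: [0.7, -0.5, 0.2]
width: 0.2
```

```bash
python3 - <<'E'
from h import *
st()
im=grab('wrist','wrist3');  im2=grab('side','side3')
E
python3 - <<'E'
import cv2
a=cv2.imread('pics/side3.png')[180:265,285:405]; cv2.imwrite('pics/side3z.png',cv2.resize(a,None,fx=6.5,fy=6.5,interpolation=cv2.INTER_CUBIC))
E
```

```text
t 4.6 tcp [ 426.1 -275.5  112.3] pocketframe -74.6 95.6 jawdeg 32.61 tilt [ 0.002 -0.001 -1.   ] F [ 0.7 -0.5  0.2] Fr 0.3 -0.8 q [-0.21  0.63  1.04  1.9  -0.66  0.99  1.7 ]
```

View pics/wrist3.png

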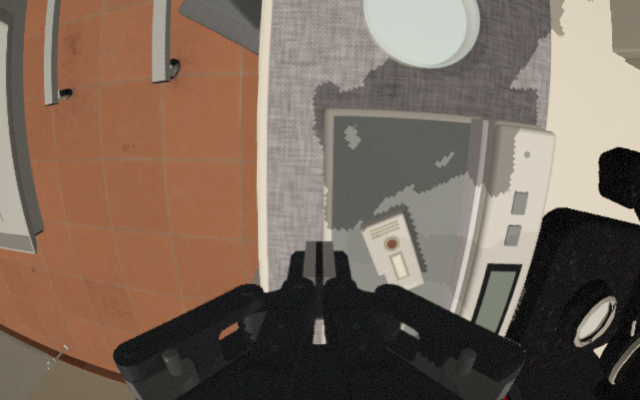

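View pics/side3z.png

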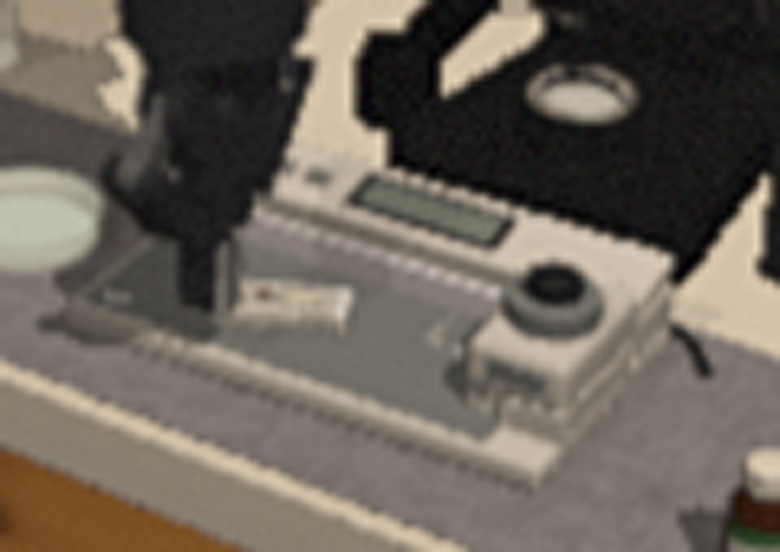

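The wrist view now shows the cartridge at (392,252) to the right of the closed fingertips at (318,258), clear of them. Next I'll lower the tool at the front edge of the deck.

Request:
move_arm:
  targets: "255 0 0 -10 0; 255 0 0 -5 0; 255 0 0 -3 0; 255 0 0 -1 -0.3; 255 0 0 0 0"

```text
clock: 5.32
tcp_pos: [424.9, -275.5, 91.9]
eef_rot: [0.68, 0.196, -0.196, -0.679]
wrist_force: [0.3, -0.2, 0.1]
width: -0.0
```

```bash
python3 - <<'E'
from h import *
st()
im=grab('wrist','wrist4');  im2=grab('side','side4')
E
python3 - <<'E'
import cv2
a=cv2.imread('pics/side4.png')[180:265,285:405]; cv2.imwrite('pics/side4z.png',cv2.resize(a,None,fx=6.5,fy=6.5,interpolation=cv2.INTER_CUBIC))
a=cv2.imread('pics/wrist4.png')[100:400,240:640]; cv2.imwrite('pics/wrist4z.png',cv2.resize(a,None,fx=2,fy=2,interpolation=cv2.INTER_CUBIC))
E
```

```text
t 5.325 tcp [ 424.9 -275.5   91.9] pocketframe -75.6 96.3 jawdeg 32.13 tilt [-0. -0. -1.] F [ 0.3 -0.2  0.1] Fr 0.2 -0.3 q [-0.19  0.66  1.01  1.92 -0.69  0.96  1.72]
```

View pics/side4z.png

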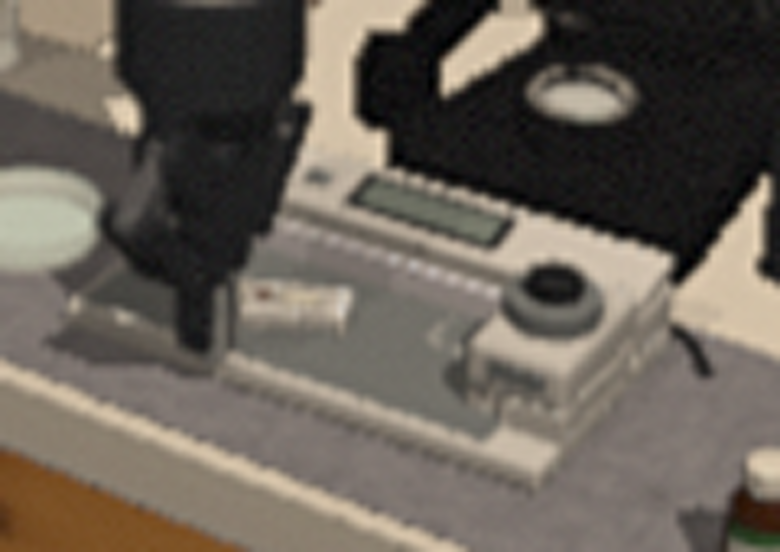

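View pics/wrist4z.png

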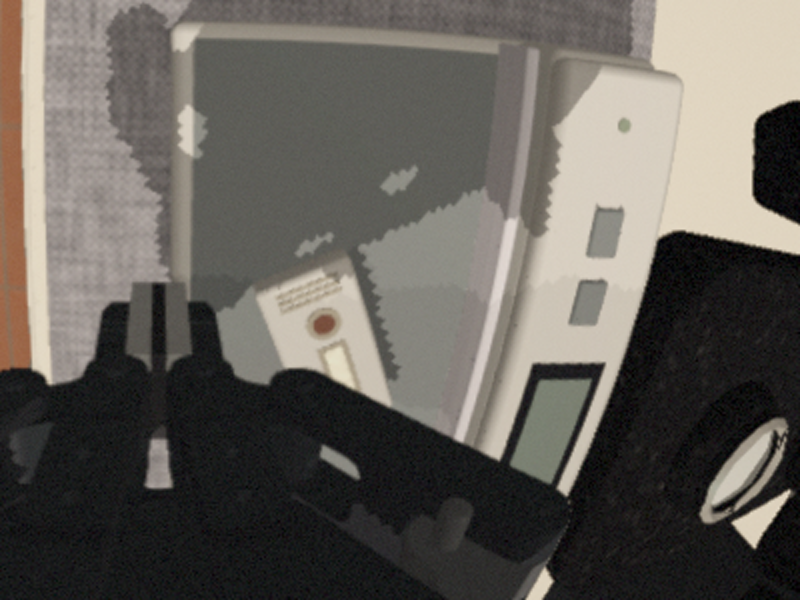

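Request:
move_arm:
  targets: "255 5.9 3.7 0 0; 255 5.9 3.7 0 0; 255 5.1 3.2 0 0; 255 5.1 3.2 0 0; 255 4.2 2.7 0 0; 255 0 0 0 0"

```text
clock: 6.18
tcp_pos: [451.7, -258.5, 91.9]
eef_rot: [0.679, 0.196, -0.196, -0.679]
wrist_force: [-0.4, -0.5, 0.7]
width: 0.0
```

```bash
cat > look.py <<'E'
import sys
from h import *
st(); t=sys.argv[1]
im=grab('wrist','w'+t)
a=im['color'][100:400,240:640,::-1]; cv2.imwrite(f'pics/w{t}z.png',cv2.resize(a,None,fx=2,fy=2,interpolation=cv2.INTER_CUBIC))
E
python3 look.py 5
```

```text
t 6.175 tcp [ 451.7 -258.5   91.9] pocketframe -44.0 96.4 jawdeg 32.19 tilt [ 0. -0. -1.] F [-0.4 -0.5  0.7] Fr -0.6 -0.2 q [-0.22  0.68  1.01  1.88 -0.7   0.98  1.66]
```

View pics/w5z.png

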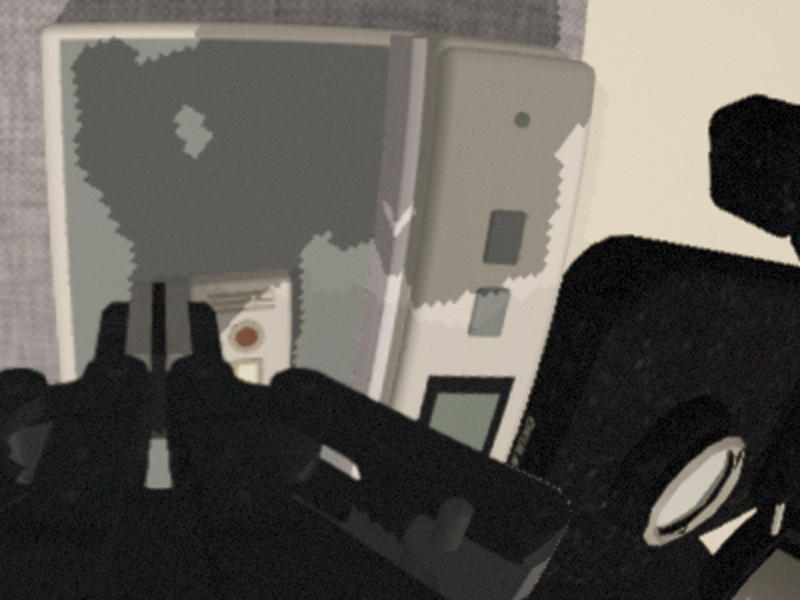

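The cartridge is now nearly square beside the fingertips, with its trailing end at about (240,275) in the zoom. I'll re-centre the fingers on its side before pushing on.

Request:
move_arm:
  targets: "255 -5.1 -3.2 0 0; 255 7.5 -11.8 0 0; 255 5.1 3.2 0 0; 255 5.1 3.2 0 0; 255 4.2 2.7 0 0; 255 4.2 2.7 0 0; 255 0 0 0 0"

```text
clock: 7.1
tcp_pos: [472.7, -261.4, 91.8]
eef_rot: [-0.679, -0.196, 0.196, 0.679]
wrist_force: [-0.1, 0.2, 0.1]
width: -0.1
```

```bash
python3 look.py 6
```

```text
t 7.1 tcp [ 472.7 -261.4   91.8] pocketframe -27.7 82.7 jawdeg 32.22 tilt [ 0.  0. -1.] F [-0.1  0.2  0.1] Fr 0.0 0.2 q [-0.21  0.71  0.99  1.82 -0.71  1.01  1.64]
```

View pics/w6z.png

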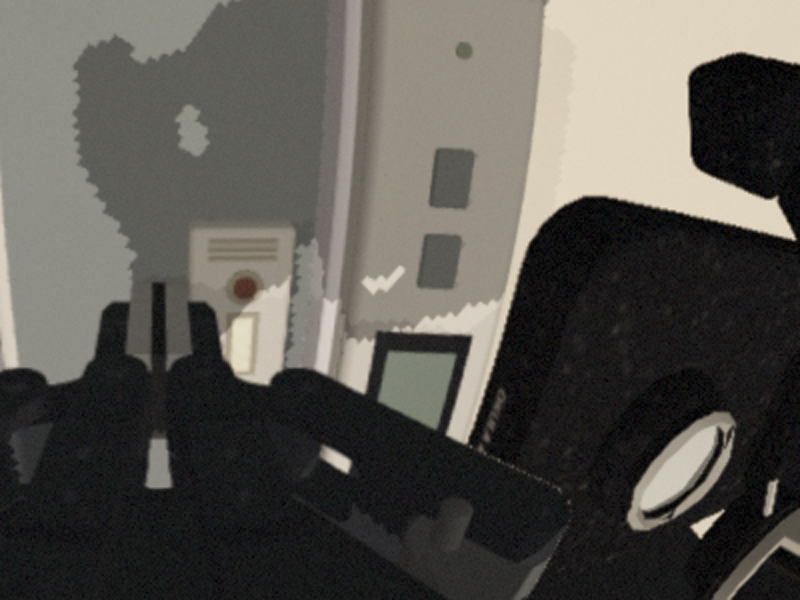

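Request:
move_arm:
  targets: "255 3.4 2.1 0 0; 255 1.7 1.1 0 0; 255 0 0 0 0"

```text
clock: 7.52
tcp_pos: [477.5, -258.7, 91.9]
eef_rot: [-0.679, -0.196, 0.196, 0.679]
wrist_force: [-0.3, -0.0, -0.3]
width: 0.1
```

Request:
move_arm:
  targets: "255 1.3 0.8 0 0; 255 0 0 0 0"

```text
clock: 7.78
tcp_pos: [478.7, -258.0, 91.9]
eef_rot: [0.679, 0.196, -0.196, -0.679]
wrist_force: [0.1, -0.3, -0.2]
width: -0.1
```

```bash
python3 look.py 7
```

```text
t 7.775 tcp [ 478.7 -258.    91.9] pocketframe -20.8 82.4 jawdeg 32.14 tilt [ 0.  0. -1.] F [ 0.1 -0.3 -0.2] Fr -0.0 -0.3 q [-0.22  0.72  0.99  1.81 -0.71  1.01  1.63]
```

View pics/w7z.png

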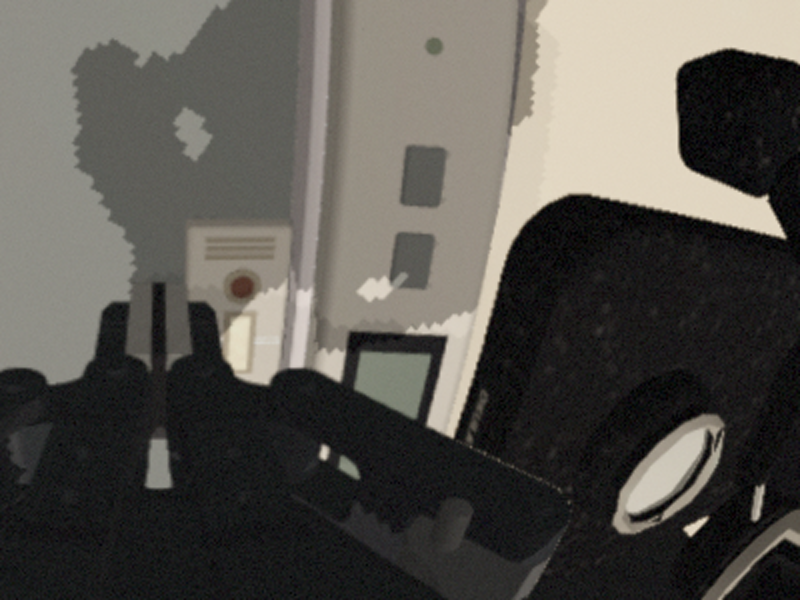

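Request:
move_arm:
  targets: "255 0.9 0.5 0 0; 255 0 0 0 0"

```text
clock: 8.07
tcp_pos: [479.4, -257.6, 91.9]
eef_rot: [0.68, 0.196, -0.196, -0.679]
wrist_force: [0.3, 0.3, 0.8]
width: 0.1
```

Request:
move_arm:
  targets: "255 0.9 0.5 0 0; 255 0 0 0 0"

```text
clock: 8.32
tcp_pos: [479.6, -257.5, 91.9]
eef_rot: [0.68, 0.195, -0.196, -0.68]
wrist_force: [-2.7, -2.0, 1.0]
width: 0.5
```

```bash
python3 - <<'E'
from h import *
im=dict(np.load('w7.npz'))
for x,y in((188,222),(291,222),(240,222)):
    p=wonz(im,240+(x+.5)/2-.5,100+(y+.5)/2-.5,24)[:2]; print((p@EX-PK[0]).round(1),(p@EY-PK[1]).round(1))
st()
E
```

```text
-13.8 109.5
11.0 109.4
-1.4 109.4
t 8.325 tcp [ 479.6 -257.5   91.9] pocketframe -19.8 82.3 jawdeg 32.1 tilt [-0.001 -0.    -1.   ] F [-2.7 -2.   1. ] Fr -3.4 -0.3 q [-0.22  0.72  0.99  1.81 -0.71  1.01  1.62]
```

Request:
move_arm:
  targets: "255 -5.1 -3.2 0 0; 255 -5.1 -3.2 0 0; 255 -12 19 0 0; 255 -12 19 0 0; 255 11.8 7.5 0 0; 255 11.8 7.5 0 0; 255 0 0 0 0"

```text
clock: 9.2
tcp_pos: [471.4, -210.4, 92.0]
eef_rot: [0.68, 0.197, -0.196, -0.679]
wrist_force: [-0.6, -0.8, 1.0]
width: -0.5
```

```bash
python3 look.py 8; python3 -c "
from h import *
im=grab('side','s8'); cv2.imwrite('pics/s8z.png',cv2.resize(im['color'][180:265,285:405,::-1],None,fx=6.5,fy=6.5,interpolation=cv2.INTER_CUBIC))"
```

```text
t 9.2 tcp [ 471.4 -210.4   92. ] pocketframe -1.6 126.5 jawdeg 32.27 tilt [ 0.001 -0.001 -1.   ] F [-0.6 -0.8  1. ] Fr -1.0 -0.4 q [-0.33  0.68  1.02  1.89 -0.7   0.97  1.57]
```

View pics/w8z.png

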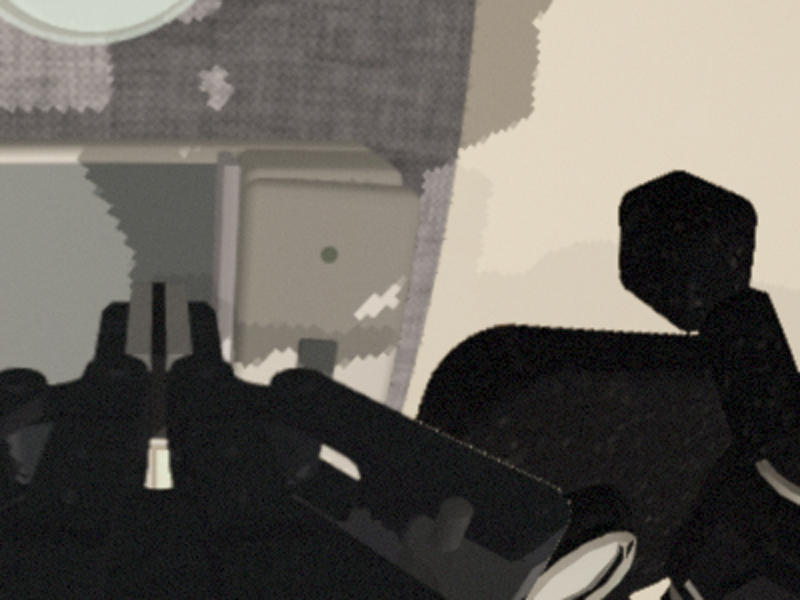

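View pics/s8z.png

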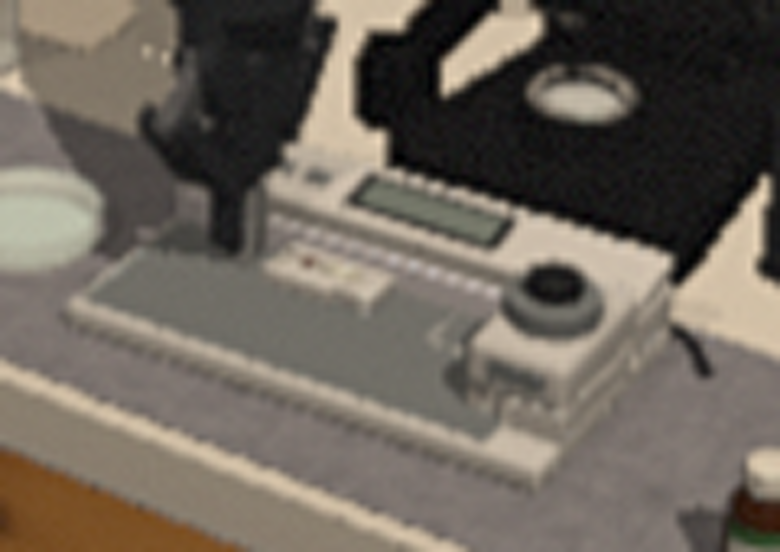

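The side view shows the cartridge flush along the rail at (330,275), with the fingertips behind its trailing end. I'll start sliding it now.

Request:
move_arm:
  targets: "255 -1.7 -1.1 0 0; 255 4.3 -6.8 0 0; 255 4.3 -6.8 0 0; 255 4.3 -6.8 0 0; 255 4.3 -6.8 0 0; 255 4.3 -6.8 0 0; 255 0 0 0 0"

```text
clock: 10.18
tcp_pos: [489.9, -246.4, 92.0]
eef_rot: [0.68, 0.196, -0.195, -0.679]
wrist_force: [0.7, -0.5, 0.3]
width: -0.4
```

```bash
python3 -c "
from h import *
st()
im=grab('side','s9'); cv2.imwrite('pics/s9z.png',cv2.resize(im['color'][180:265,285:405,::-1],None,fx=6.5,fy=6.5,interpolation=cv2.INTER_CUBIC))"
```

```text
t 10.175 tcp [ 489.9 -246.4   92. ] pocketframe -5.2 86.2 jawdeg 32.1 tilt [ 0.    -0.001 -1.   ] F [ 0.7 -0.5  0.3] Fr 0.3 -0.8 q [-0.24  0.73  0.99  1.8  -0.71  1.02  1.6 ]
```

View pics/s9z.png

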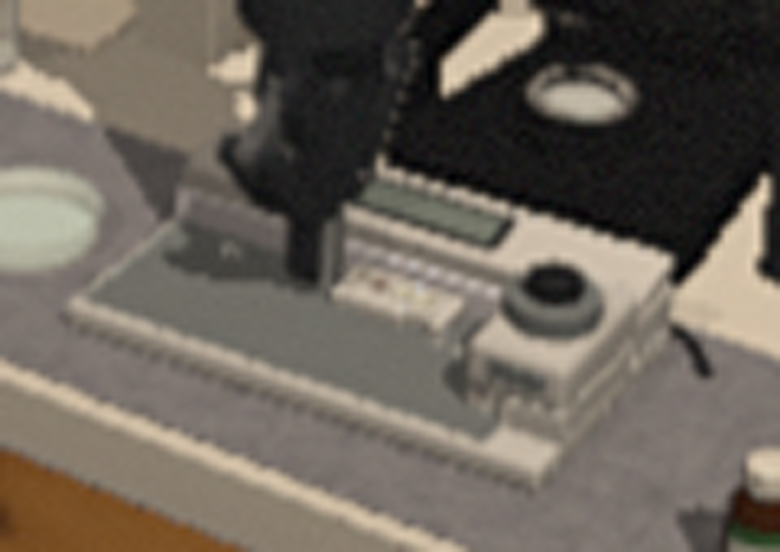

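Request:
move_arm:
  targets: "255 4.8 -6.5 0 0; 255 4.8 -6.5 0 0; 255 3.7 -5.9 0 0; 255 3.2 -5.1 0 0; 255 0 0 0 0"

```text
clock: 10.85
tcp_pos: [506.2, -270.2, 92.0]
eef_rot: [0.68, 0.196, -0.196, -0.679]
wrist_force: [-0.3, -0.1, -0.0]
width: -0.1
```

```bash
python3 -c "
from h import *
st()
im=grab('side','s10'); cv2.imwrite('pics/s10z.png',cv2.resize(im['color'][190:260,315:405,::-1],None,fx=8,fy=8,interpolation=cv2.INTER_CUBIC))"
```

```text
t 10.85 tcp [ 506.2 -270.2   92. ] pocketframe -4.1 57.3 jawdeg 32.11 tilt [ 0.    -0.001 -1.   ] F [-0.3 -0.1 -0. ] Fr -0.3 0.0 q [-0.18  0.77  0.97  1.73 -0.72  1.05  1.61]
```

View pics/s10z.png

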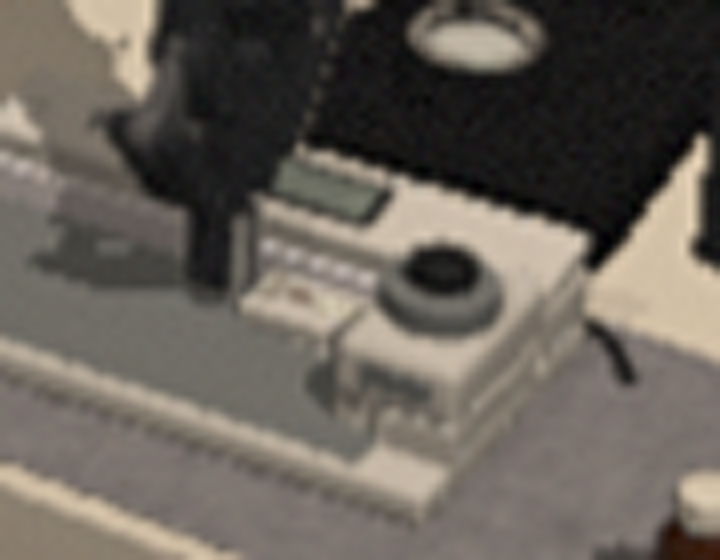

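The cartridge's leading end is entering under the head at about (345,315) and is still parallel to the rail. I'll push more slowly now, watching the force.

Request:
move_arm:
  targets: "255 2.1 -3.4 0 0; 255 2.1 -3.4 0 0; 255 0 0 0 0"

```text
clock: 11.28
tcp_pos: [510.3, -276.2, 91.7]
eef_rot: [-0.679, -0.196, 0.196, 0.68]
wrist_force: [0.1, 0.8, 0.1]
width: -0.1
```

Request:
move_arm:
  targets: "255 1.6 -2.5 0 0; 255 1.6 -2.5 0 0; 255 0 0 0 0"

```text
clock: 11.65
tcp_pos: [513.7, -281.9, 92.0]
eef_rot: [0.68, 0.196, -0.196, -0.679]
wrist_force: [0.2, 0.2, -0.1]
width: 0.1
```

Request:
move_arm:
  targets: "255 1.1 -1.7 0 0; 255 0 0 0 0"

```text
clock: 11.9
tcp_pos: [514.8, -283.5, 92.0]
eef_rot: [0.68, 0.196, -0.196, -0.679]
wrist_force: [-0.2, 0.2, 0.4]
width: 0.2
```

```bash
python3 -c "
from h import *
st()"
```

```text
t 11.9 tcp [ 514.8 -283.5   92. ] pocketframe -3.9 41.6 jawdeg 32.13 tilt [ 0.001 -0.001 -1.   ] F [-0.2  0.2  0.4] Fr -0.1 0.3 q [-0.15  0.79  0.97  1.69 -0.73  1.07  1.61]
```

Request:
move_arm:
  targets: "255 1.1 -1.7 0 0; 255 0 0 0 0"

```text
clock: 12.15
tcp_pos: [515.9, -285.1, 92.0]
eef_rot: [0.68, 0.196, -0.196, -0.679]
wrist_force: [-0.3, 0.6, 0.3]
width: 0.1
```

Request:
move_arm:
  targets: "255 1.1 -1.7 0 0; 255 0 0 0 0"

```text
clock: 12.4
tcp_pos: [516.9, -286.7, 92.0]
eef_rot: [0.68, 0.196, -0.196, -0.679]
wrist_force: [-0.6, 0.4, 0.4]
width: 0.3
```

Request:
move_arm:
  targets: "255 1.1 -1.7 0 0; 255 0 0 0 0"

```text
clock: 12.65
tcp_pos: [517.9, -287.6, 91.7]
eef_rot: [-0.679, -0.196, 0.196, 0.68]
wrist_force: [-0.7, 2.6, 0.8]
width: 0.3
```

Request:
move_arm:
  targets: "255 0.5 -0.9 0 0; 255 0 0 0 0"

```text
clock: 12.9
tcp_pos: [518.2, -287.9, 91.6]
eef_rot: [-0.678, -0.196, 0.196, 0.68]
wrist_force: [-1.0, 4.1, 2.3]
width: -0.1
```

```bash
python3 -c "
from h import *
st()
im=grab('side','s11'); cv2.imwrite('pics/s11z.png',cv2.resize(im['color'][190:260,315:405,::-1],None,fx=8,fy=8,interpolation=cv2.INTER_CUBIC))"
```

```text
t 12.9 tcp [ 518.2 -287.9   91.6] pocketframe -3.4 36.0 jawdeg 32.17 tilt [-0.001  0.002 -1.   ] F [-1.   4.1  2.3] Fr 1.3 4.0 q [-0.14  0.79  0.96  1.67 -0.73  1.08  1.61]
```

View pics/s11z.png

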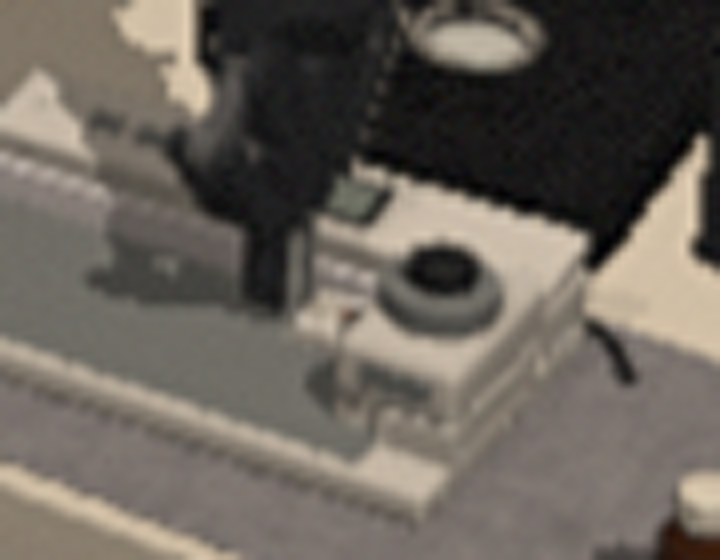

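Request:
move_arm:
  targets: "255 0.5 -0.9 0 0; 255 0 0 0 0"

```text
clock: 13.2
tcp_pos: [518.4, -288.2, 91.4]
eef_rot: [-0.678, -0.196, 0.196, 0.681]
wrist_force: [-3.3, 5.5, 2.2]
width: 0.2
```

Request:
move_arm:
  targets: "255 0.5 -0.9 0 0; 255 0 0 0 0; 255 0 0 0 0"

```text
clock: 13.58
tcp_pos: [518.6, -288.3, 91.2]
eef_rot: [-0.677, -0.196, 0.196, 0.682]
wrist_force: [-3.2, 6.2, 4.1]
width: -0.1
```

Request:
move_arm:
  targets: "255 1.1 -1.7 0 0; 255 0.5 -0.9 0 0; 255 0 0 0 0; 255 0 0 0 0"

```text
clock: 14.08
tcp_pos: [519.3, -288.7, 90.6]
eef_rot: [-0.675, -0.195, 0.197, 0.684]
wrist_force: [-5.2, 9.8, 4.9]
width: -0.3
```

```bash
python3 -c "
from h import *
st()"; python3 look.py 12; python3 -c "
from h import *
im=grab('top','t12'); cv2.imwrite('pics/t12z.png',cv2.resize(im['color'][130:220,320:420,::-1],None,fx=6,fy=6,interpolation=cv2.INTER_CUBIC))"
```

```text
t 14.075 tcp [ 519.3 -288.7   90.6] pocketframe -2.8 34.8 jawdeg 32.24 tilt [-0.006  0.011 -1.   ] F [-5.2  9.8  4.9] Fr 0.9 11.0 q [-0.13  0.8   0.96  1.66 -0.73  1.09  1.61]
t 14.075 tcp [ 519.3 -288.7   90.6] pocketframe -2.8 34.8 jawdeg 32.24 tilt [-0.006  0.011 -1.   ] F [-5.2  9.8  4.9] Fr 0.9 11.0 q [-0.13  0.8   0.96  1.66 -0.73  1.09  1.61]
```

View pics/t12z.png

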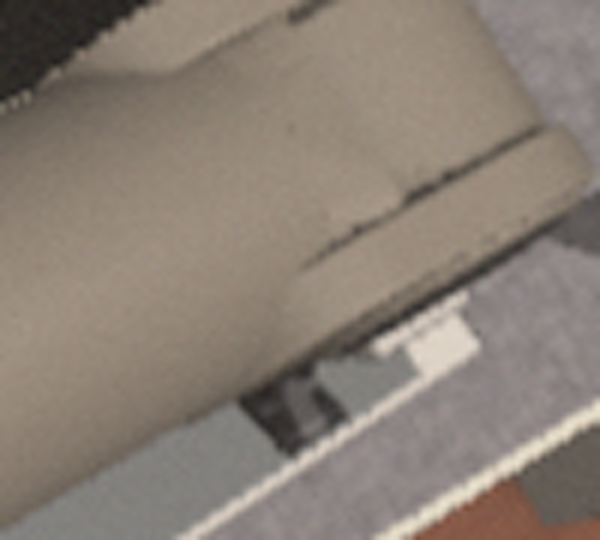

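It held at 11 N along the rail, well above the catch's 6 N, so it should be against the end stop. I'll back off, rise and check.

Request:
move_arm:
  targets: "255 -2.7 4.2 0 0; 255 -5.3 8.5 0 0; 255 -5.3 8.5 0 0; 255 -21 34 50 0; 255 -21 34 50 0; 255 -21 34 0 0; 255 0 0 0 0; 255 0 0 0 0"

```text
clock: 15.18
tcp_pos: [446.0, -172.3, 189.8]
eef_rot: [0.68, 0.196, -0.195, -0.679]
wrist_force: [-0.5, 0.1, -0.2]
width: -0.2
```

```bash
python3 look.py 13; python3 -c "
from h import *
im=grab('side','s13'); cv2.imwrite('pics/s13z.png',cv2.resize(im['color'][190:260,315:405,::-1],None,fx=8,fy=8,interpolation=cv2.INTER_CUBIC))
im=grab('top','t13'); cv2.imwrite('pics/t13z.png',cv2.resize(im['color'][130:220,320:420,::-1],None,fx=6,fy=6,interpolation=cv2.INTER_CUBIC))"
```

```text
t 15.175 tcp [ 446.  -172.3  189.8] pocketframe -2.7 172.3 jawdeg 32.14 tilt [ 0.001 -0.001 -1.   ] F [-0.5  0.1 -0.2] Fr -0.3 0.4 q [-0.57  0.49  1.2   1.9  -0.51  1.11  1.4 ]
```

View pics/s13z.png

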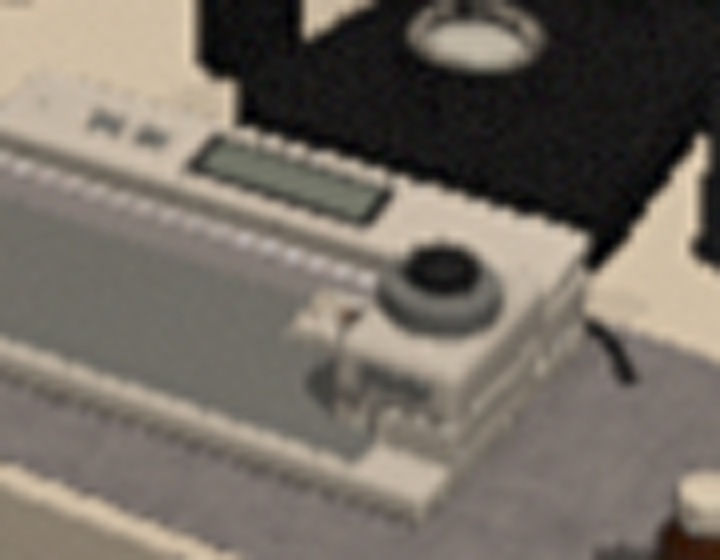

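View pics/t13z.png

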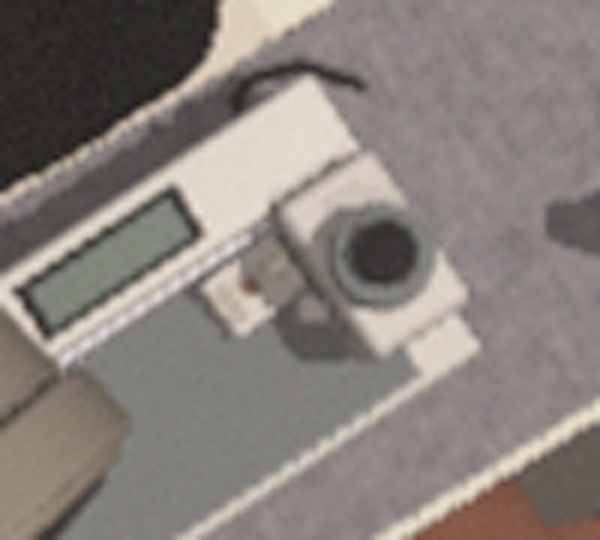

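View pics/w13.png

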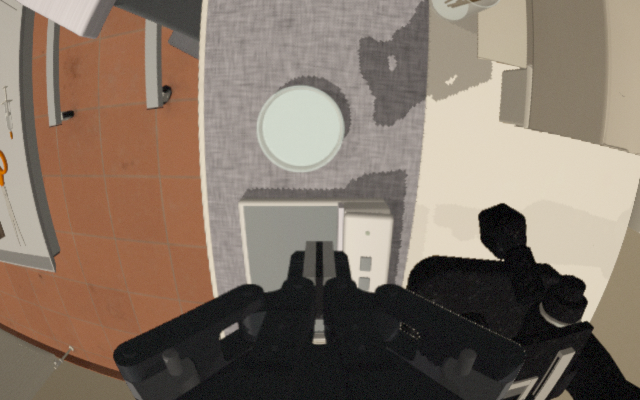

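```bash
python3 - <<'E'
from h import *
a=dict(np.load('wrist1.npz')); t=dict(np.load('t13.npz'));t0=dict(np.load('top0.npz'))
def r(p): return (p[:2]@EX-PK[0]).round(1),(p[:2]@EY-PK[1]).round(1)
for q in((303,226),(310,305)): print('mark w1',r(wonz(a,155+(q[0]+.5)/3.9-.5,120+(q[1]+.5)/3.9-.5,16)))
print('mark t0',r(onz(t0,270+352/4-.4,125+243/4-.4,16)))
for q in((203,290),(240,337),(275,315)): print('cart t13',r(onz(t,320+(q[0]+.5)/6-.5,130+(q[1]+.5)/6-.5,24)))
print('head corner',r(onz(t,320+380/6-.4,130+357/6-.4,51.5)), 'key top',[r(onz(t,320+384/6-.4,130+250/6-.4,z)) for z in(58,64)])
# key height from range
for n in('top0','side0'):
    im=dict(np.load(n+'.npz')); d=im['range_z'];T=im['world_from_camera'];F=f(im)
    v,u=np.mgrid[:400,:640]; P=(np.stack([(u-im['cx'])/F*d,-(v-im['cy'])/F*d,-d],-1)@T[:3,:3].T+T[:3,3])[d>0]
    x=P[:,:2]@EX-PK[0];y=P[:,:2]@EY-PK[1]; 
    m=(x>-55)&(x<18)&(y>-56)&(y<-6)&(P[:,2]>55); m2=(x>-50)&(x<15)&(y>-52)&(y<-10)&(P[:,2]>45)&(P[:,2]<56)
    print(n,m.sum(),np.percentile(P[m,2],[10,50,90]).round(1),'xy',x[m].mean().round(1),y[m].mean().round(1),'headtop',np.median(P[m2,2]).round(1),m2.sum())
    mt=m&(P[:,2]>62);print(mt.sum(),x[mt].mean(),y[mt].mean(),np.median(P[mt,2]))
E
```

```text
mark w1 (np.float64(-14.6), np.float64(26.2))
mark w1 (np.float64(11.2), np.float64(26.6))
mark t0 (np.float64(-13.3), np.float64(25.8))
cart t13 (np.float64(6.2), np.float64(25.4))
cart t13 (np.float64(-16.9), np.float64(23.7))
cart t13 (np.float64(-17.4), np.float64(7.6))
head corner (np.float64(-53.4), np.float64(-11.5)) key top [(np.float64(-21.0), np.float64(-34.1)), (np.float64(-21.2), np.float64(-32.7))]
top0 257 [61.  64.  71.7] xy -21.8 -31.6 headtop 50.9 285
196 -21.97239154434845 -32.31781091541879 65.61527575604805
side0 151 [57.7 65.1 72.9] xy -28.8 -35.4 headtop 52.9 88
113 -26.52471642578182 -34.49158737554597 66.07214036390519
```

The trailing end sits at y≈25 and the printed pocket mark at y≈26, so the cartridge is home. I'll move above the key, and the wrist camera can check the cartridge on the way.

Request:
move_arm:
  targets: "255 23.6 -45.8 0 0; 255 23.6 -45.8 0 0; 255 23.6 -45.8 0 0; 255 23.6 -45.8 0 0; 255 0 0 -30 0; 255 0 0 0 0; 255 0 0 0 0"

```text
clock: 16.2
tcp_pos: [540.1, -355.2, 159.7]
eef_rot: [0.68, 0.196, -0.196, -0.679]
wrist_force: [0.3, 0.5, -0.3]
width: -0.1
```

```bash
python3 look.py 14; python3 - <<'E'
from h import *
im=dict(np.load('w14.npz')); cv2.imwrite('pics/w14q.png',cv2.resize(im['color'][140:300,220:440,::-1],None,fx=3.6,fy=3.6,interpolation=cv2.INTER_CUBIC))
for n,x,y,z in[('rail foot 26',13,26,16),('rail foot 5',13,5,16),('railtop26',13,26,30),('cTA',13,26,24),('cTB',-13,26,24)]:
    p=(PK[0]+x)*EX+(PK[1]+y)*EY; u=np.array(wproj(im,[*p,z])); print(n,((u-[220,140])*3.6).round())
E
```

```text
t 16.2 tcp [ 540.1 -355.2  159.7] pocketframe -20.8 -32.6 jawdeg 32.13 tilt [-0. -0. -1.] F [ 0.3  0.5 -0.3] Fr 0.5 0.2 q [-0.01  0.8   0.99  1.44 -0.68  1.26  1.6 ]
rail foot 26 [532. -34.]
rail foot 5 [529.  72.]
railtop26 [544. -28.]
cTA [538. -31.]
cTB [398. -33.]
```

View pics/w14q.png

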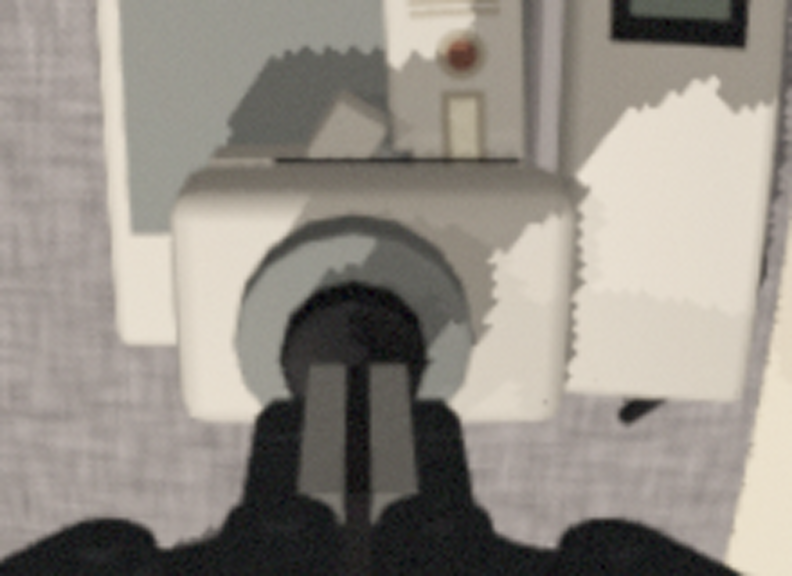

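```bash
python3 - <<'E'
from h import *
im=dict(np.load('w14.npz'))
for z in(60,64,68):
  for q in((354,283),(354,355),(281,355),(428,355)):
    p=wonz(im,220+q[0]/3.6-.4,140+q[1]/3.6-.4,z)[:2]; print(z,q,(p@EX-PK[0]).round(1),(p@EY-PK[1]).round(1))
E
```

```text
60 (354, 283) -21.4 -21.6
60 (354, 355) -21.4 -34.6
60 (281, 355) -33.7 -34.6
60 (428, 355) -9.0 -34.6
64 (354, 283) -21.4 -20.1
64 (354, 355) -21.4 -32.7
64 (281, 355) -33.3 -32.7
64 (428, 355) -9.3 -32.8
68 (354, 283) -21.4 -18.5
68 (354, 355) -21.4 -30.9
68 (281, 355) -33.0 -30.9
68 (428, 355) -9.6 -30.9
```

The cartridge lies flush along the rail (columns 388–527) and under the head, and the fingers are centred over the key. I'll press it now.

Request:
move_arm:
  targets: "255 0 0 -10 0; 255 0 0 -8 0; 255 0 0 -4 0; 255 0 0 0 0"

```text
clock: 16.75
tcp_pos: [540.5, -354.6, 140.2]
eef_rot: [-0.679, -0.197, 0.195, 0.68]
wrist_force: [-2.5, 3.7, 11.8]
width: -0.3
```

Request:
move_arm:
  targets: "255 0 0 -2 0; 255 0 0 -2 0; 255 0 0 0 0"

```text
clock: 17.12
tcp_pos: [540.4, -354.8, 139.8]
eef_rot: [-0.679, -0.197, 0.195, 0.68]
wrist_force: [-6.0, 8.4, 27.0]
width: 0.2
```

```bash
python3 -c "
from h import *
st()
im=grab('side','s15'); cv2.imwrite('pics/s15z.png',cv2.resize(im['color'][190:260,315:405,::-1],None,fx=8,fy=8,interpolation=cv2.INTER_CUBIC))
im=grab('wrist','w15'); cv2.imwrite('pics/w15q.png',cv2.resize(im['color'][140:300,220:440,::-1],None,fx=3.6,fy=3.6,interpolation=cv2.INTER_CUBIC))"
```

```text
t 17.125 tcp [ 540.4 -354.8  139.8] pocketframe -20.3 -32.4 jawdeg 32.2 tilt [ 0.003  0.002 -1.   ] F [-6.   8.4 27. ] Fr -0.5 10.3 q [-0.01  0.82  0.97  1.47 -0.7   1.23  1.62]
```

View pics/s15z.png

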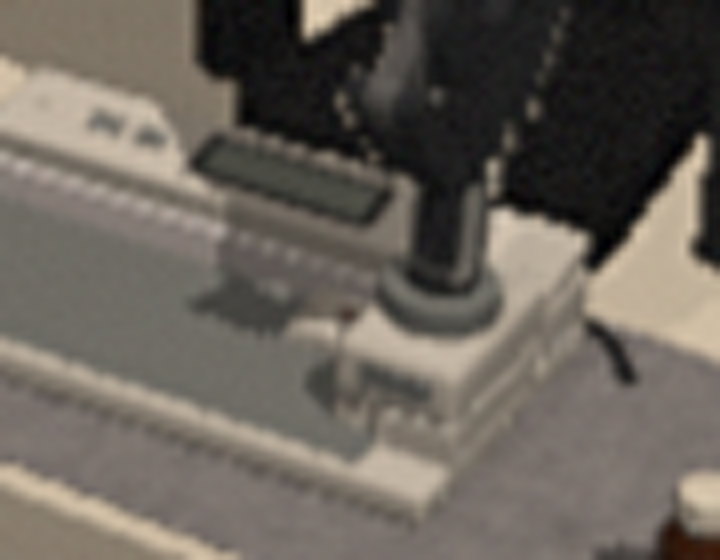

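View pics/w15q.png

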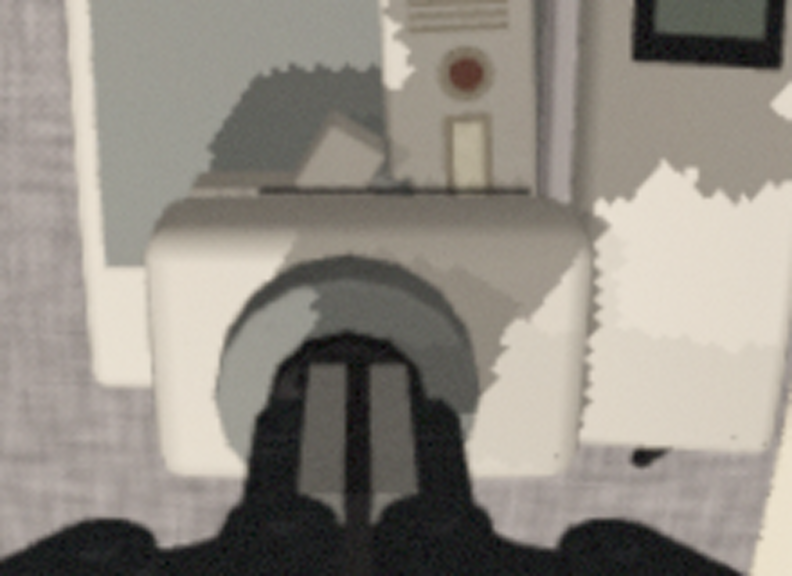

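The fingertips sit on the black key inside the grey collar. 27 N against a 4 N spring means the key has bottomed. I'll release it.

Request:
move_arm:
  targets: "255 0 0 6 0; 255 0 0 14 0; 255 0 0 40 0; 255 -20 32 40 0; 255 -30 40 0 0; 255 -30 40 0 0; 255 0 0 0 0; 255 0 0 0 0"

```text
clock: 18.23
tcp_pos: [460.6, -243.1, 233.9]
eef_rot: [0.68, 0.196, -0.196, -0.679]
wrist_force: [0.7, 0.1, -0.2]
width: -0.2
```

```bash
python3 - <<'E'
from h import *
st()
im=grab('side','s16'); cv2.imwrite('pics/s16z.png',cv2.resize(im['color'][190:260,315:405,::-1],None,fx=8,fy=8,interpolation=cv2.INTER_CUBIC))
t=grab('top','t16'); cv2.imwrite('pics/t16z.png',cv2.resize(t['color'][125:250,270:455,::-1],None,fx=4,fy=4,interpolation=cv2.INTER_CUBIC))
a=dict(np.load('s13.npz'))['color'].astype(int)
D=np.abs(a-im['color'].astype(int)).sum(2)[190:260,315:405]; print('side diff vs before press, reader head area', D[25:60,30:90].max(), (D[25:60,30:90]>60).sum())
E
```

```text
t 18.225 tcp [ 460.6 -243.1  233.9] pocketframe -28.2 104.6 jawdeg 32.17 tilt [ 0.001 -0.001 -1.   ] F [ 0.7  0.1 -0.2] Fr 0.6 -0.3 q [-0.38  0.51  1.17  1.73 -0.5   1.24  1.48]
side diff vs before press, reader head area 31 0
```

View pics/s16z.png

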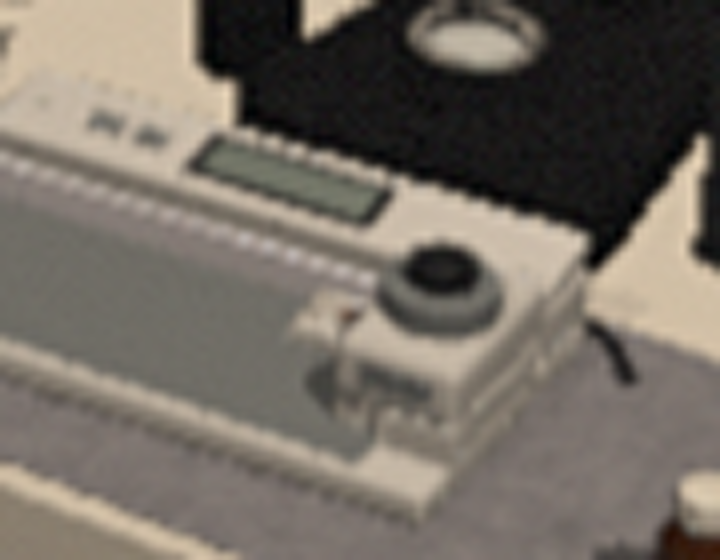

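View pics/t16z.png

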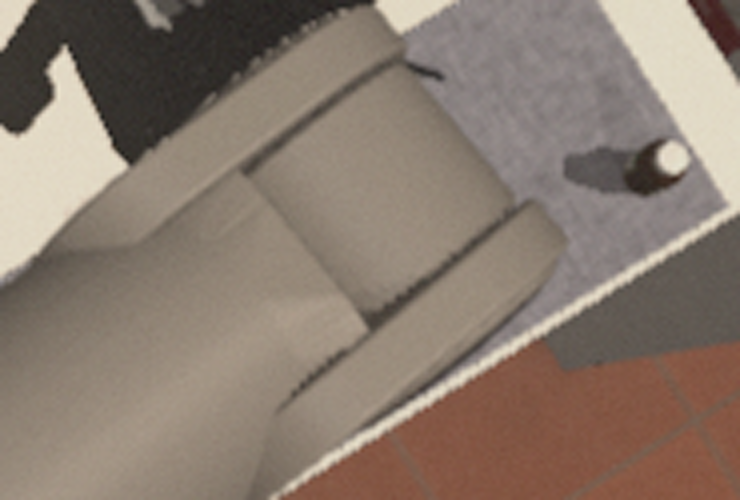

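The key is up again, the cartridge hasn't moved and the arm is clear, so I'm handing in.

```bash
python3 -c "
from rig import bot
print(bot.close_job())"
```

```text
the job is handed in; nothing more can be done
None
```

I handed the job in at about 18 s. By my checks the cartridge is home and the start key has been pressed and is up again. The hand-in gives no verdict.

- **Squaring:** I pushed the cartridge with the closed fingertips until it was square and flush with the rail, with about 3 N of contact force.
- **Sliding home:** I slid it along the rail until it held against 11 N, well above the 3–6 N of the catch. I never saw a separate force peak as it passed the catch. Its trailing end measured y ≈ 24–25 mm, against about 26 mm for the printed pocket mark.
- **Key:** I pressed it to a hard stop at 27 N (its spring is 4 N) and let it go.

**Last checks:**
- **Key and cartridge:** the final side view matches the one from before the press, so the key is up and the cartridge has not moved. The arm is clear, with no contact force.
- **Other things:** the bottle stands where it was in the last top view. I did not measure the dish, glass or carton again at the end, but nothing came near them.

**One disagreement:** a coarse top view put the cartridge's front side about 4 mm off the rail position. The closer wrist view showed it flush with the rail, and the 29 mm cheek would limit any gap to about 3 mm. I took the wrist view as right.

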